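Raise the webcam mast to its second stop and hold it there

ROBOT

A 6-joint arm with a two-finger parallel gripper is mounted at the origin on the work surface; the furniture and walls round the work are solid. World frame = base frame: x ahead of the robot, y to its left, z up, the work surface at z = 0. Lengths are in mm, angles in rad, forces in N, time in s.
With the tool pointing down it reaches from about 375 to 925 mm from the base axis. Payload 5.7 kg.
Tool frame: the origin (TCP) lies where the fingers leave the gripper's body, on its centre line; the fingertips stand 73 mm ahead of it and the grasp point (between the pads) lies 54 mm ahead of it; z points along the fingers, y is the direction in which the jaws open and shut (so a half turn about z gives the same grasp; the last joint's range is limited). The gripper opens to 85 mm and grips with 20 to 120 N. Pads are 22 mm wide; open, the fingers measure 114 mm over their backs; the gripper's body (76 mm by 85 mm) begins 54 mm behind the grasp point. The pads swing forward as they close: fully open they stand 13 mm farther back than shut.
Start: joints at [-1.338, 0.359, 1.51, -0, 1.272, -0.115], TCP at [204.484, -564.056, 303.867] pointing down, gripper open.
Joint ranges: [-2.97, 2.97], [-1.01, 2.36], [0.21, 2.38], [-0.96, 4.11], [0.2, 2.71], [-2.98, 2.98]. Speed limits (rad/s): [2.39, 2.39, 3.14, 3.14, 3.14, 3.14].

INTERFACE

Orientations are given as a unit quaternion [x, y, z, w].
In Python, from cell import bot gives the robot as it stands. The module is installed in compiled form; this text tells all that it offers.
- The arm moves only by the shell command python3 -m crank 'ROWS' [FORCE]. ROWS is JSON, a list of rows, each a list of 5 numbers: the finger opening in m, from 0 to 0.0854, then the shift along the tool's x, y, z in m, then the turn about the tool's z in degrees. In form: [[gripper, tx, ty, tz, yaw], ...]. A call has 1 to 20 rows; each row shifts and turns the commanded pose from where the row before left it, along the tool's axes as they then stand; what a row does not reach is not made up. A row lasts 1/10 s, in which the tool goes at most 50 mm and 8.59 degrees, less where a joint would pass 70% of its speed; a pose out of reach is approached as far as the arm can. A call is refused whole if a number of a shift passes 0.05 or a number of a turn 8.59, either way. A call with a gripper value outside its range is refused whole. The fingers move at their own pace and stop on an object; FORCE is the grip in N (left out, the last holds). Time passes only in rows, so rows that do not move let the fingers close. It gives the time, the measured TCP pose, the force and the opening at its end, in the units of the state.
- bot.sense(): the state, without advancing time (a new reading comes with each control period).
- bot.camera(name): name is "side" or "top"; returns the picture (400x640x3 uint8, red, green, blue); there is no depth.
- bot.calibration(name): a dict with "mtx" (3x3 intrinsics, pixels), "extrinsics" (4x4, takes a point from world to camera coordinates). Camera axes: x right, y up, looking along -z (the intrinsics and any distortion apply to the point x, -y, -z); pixel columns grow to the right and rows downward; lengths in mm; the calibration is good to about 2 mm. A picture is of the moment at which its call begins. calibration takes no time and is no camera call.
- bot.finish_job(): hands the job in, once; it reports no verdict.
Trained networks look in the newest picture that a camera, given by its name, has taken for a name from the list of things; names that differ only in an ending like _2 or _b are one class to them, and where a whole thing is asked for, a point or a joint stands for the part that bears it (a point fixed in the world has none). Each returns a list of dicts, best first, with "conf" (0 to 1); they miss things now and then, are a little off and sometimes report something else, mostly with a low value. They report only what shows in the picture. A call takes as long as a camera call. They do not tell look-alikes from the thing itself.
- bot.boxes_of(camera, target): "box" ([left, top, width, height] in pixels, round what is visible of it).
- bot.silhouettes(camera, target): "region" (400x640 bool, what is visible of it) and "box" ([left, top, width, height] in pixels, round what is visible of it).
- bot.pinpoint(camera, target): "position" ([column, row] in pixels: a listed point, or the origin of a listed thing).
The state is a dict: "clock": time; "joint_pos": joint angles; "qd": joint speeds; "joint_torque": joint torques, N m; "ee_pos": TCP position; "orientation": TCP orientation; "wrist_force": force on the tool from outside, world axes, zero at the start; "ft_torque": the same for the moment, N m; "width": finger opening in mm.
Only numpy, scipy, OpenCV 4.12 (cv2) and the standard library are available. Lean on these libraries where they do the work, as an engineer would, in place of code of your own. Each camera call takes 0.05 s, during which the arm holds its last target.

TASK

The webcam on the desk stands on a short telescoping mast, folded down for transport. Swing the steel hasp up off the top of the camera and all the way over to the back, then squeeze the release button in the side of the camera and pull the camera straight up, past the first stop, until the mast is fully out at its second stop. It sinks if let go, so finish still gripping the camera and holding the mast fully extended, and leave the other things on the desk where they are.

Things in the scene. Friction and masses are not known exactly. Their poses are not given: they have to be found in the camera images.
- mast: webcam mast: round dark steel foot 110 mm across, 18 mm thick, fixed to the desk; aluminium tube from its middle up to z 79 mm; steel post (two legs, 30 mm wide, top z 119 mm) 43 mm behind the tube (+x) carries the hasp. Origin: centre of the underside, on the tube's axis. x points from the lens side to the hasp post, y across, z up; it stands with the hasp post towards the robot or to the right
- camera_head: black camera head: block 42 (mast x) by 30 (mast y) by 37 mm high on the tube's axis, camera pod 46 mm wide, 26 mm high on its -x face, lens 43 mm from the axis, pod top 10 mm below the closed hasp's plate. Release button in the +y side. Origin on the tube's axis 19.5 mm below head_grip; axes as the mast's
- head_grip (a point): middle of the camera head on the tube's axis, level with the button's middle; 100 mm above the desk when down, 200 mm when fully out. Grip here, closing along mast y across the button: 37 mm wide with the button out, 31 mm pressed. The closed hasp lies 2 mm over the block's top
- button (a joint): release button: black key 20 mm wide, 18 mm high, mid +y side of the head, standing 7 mm out. m: 0 = out, 0.006 = fully in; sprung, 2.4 N to start, 6 N fully in (a pinch of 12 N or more across the head presses it). Pressed less than 0.003 it locks the mast in its lowest position; higher up it no longer matters for pulling up
- upper_tube (a joint): how far the upper tube (with the camera) is drawn out of the lower one, m, 0 = down, 0.05 = its end, which is the first stop; slides easily (about 2 N to lift camera and tube) and sinks if let go; if dropped with the button out it comes to rest on the latch at about 0.012
- lower_tube (a joint): how far the lower tube is drawn out of the fixed outer tube, m, 0 = down, 0.05 = its end, the second stop; stiffer (about 6 to 7 N altogether to pull it), so it follows only after the upper tube has reached its end. Fully out both read 0.05, camera raised by 100 mm
- hasp (a joint): angle of the hasp, rad: 0 = lying level over the camera head with the head's staple through its slot, 1.57 = standing upright, 2.8 = thrown right over to the back (end stop); it turns freely, past about 1.9 it falls open by itself and before about 1.2 it falls shut
- hasp_hinge (a point): middle of the hasp's hinge pin, at mast (0.040, 0, 0.122); the pin runs along mast y. The hasp is a steel plate 4 mm thick and 25 mm wide for 51 mm from the pin, then a tongue 10 mm wide to 79 mm from the pin
- hasp_fin (a point): where to pinch the hasp: a point in the upright fin at the end of its tongue, 71 mm from the pin towards the lens and 22 mm above the plate's mid-plane (144 mm above the desk when closed). The fin is 10 mm thick (along mast y, the direction to pinch), 16 mm long, and reaches 34 mm above the plate's mid-plane
- mouse_black: bystander: black computer mouse 107x59x36 mm, origin at the centre of its underside
- eraser: bystander: blue and white eraser 21x52x12 mm lying near the mast's foot, origin at the centre of its underside
- usb_stick: bystander: orange USB stick 18x56x8 mm lying near the mast's foot, origin at the centre of its underside
- stapler: bystander: stapler 34x137x47 mm, origin at the centre of its underside
- tape_roll: bystander: dark roll of tape 55x53x19 mm, origin at the centre of its underside
- marker: bystander: red and white marker 17x135x16 mm, origin at the centre of its underside
Not all that is in view belongs to the job. There is more than one size of the mast; the job needs the smaller.

How it is judged (in metres and radians):
On the way:
1. the hasp is swung off the camera and over to the back, with the mast still down (value of joint hasp above 2.2 rad and value of joint each of upper_tube, lower_tube below 0.008 m), for 0.1 s.
At the end, for the whole second after the job is handed in: upper and lower tube both drawn out more than 46 mm of 50 mm and still, the camera held between the fingers (more than 2 N) with its middle more than 190 mm above the desk, the hasp open beyond 2.2 rad, no bystander displaced by more than 30 mm (value of joint each of upper_tube, lower_tube above 0.046 m and velocity of joint lower_tube below 0.01 m/s and value of joint hasp above 2.2 rad and height (world z) of head_grip above 0.19 m and contact force between the fingers and camera_head above 2 N); the arm keeps its last pose, push and grip.
It fails at once if the mast is raised with the hasp still over the camera (value of joint hasp below 1.2 rad and value of joint any of upper_tube, lower_tube above 0.012 m).
It fails at once if a bystander is moved by more than 30 mm (distance of any of mouse_black, eraser, usb_stick, stapler, tape_roll, marker from where it was at the start of the episode above 0.03 m).
It also fails if it takes over 43 s, if anything falls off the work surface, if the arm or the gripper's body presses on something with over 40 N, if the wrist force passes 120 N, or if a joint passes its speed limit or range.

## Working session

There is one attempt and no reset: what is moved stays moved. The work goes in short steps, Python scripts to look and compute and a shell command to move; the robot and the scene stay as the last step left them, time stands still between calls to the robot, and variables do not carry over. Pictures are saved under pics/ and viewed, and the job is handed in when it is done.

```bash
mkdir -p pics
python3 - <<'E'
from cell import bot
import cv2
s=bot.sense()
for k,v in s.items(): print(k,v)
for n in ("side","top"):
    im=bot.camera(n); cv2.imwrite(f"pics/{n}0.png",im[:,:,::-1])
    c=bot.calibration(n); print(n,c)
    for t in ("mast","camera_head","head_grip","hasp_hinge","hasp_fin","button"):
        try: print(t,[(round(d['conf'],2),[round(float(x)) for x in d['position']]) for d in bot.pinpoint(n,t)])
        except Exception as e: print(t,e)
print(bot.sense()['clock'])
E
```

```text
clock 0.0
joint_pos [-1.33812056e+00  3.59484938e-01  1.51146038e+00 -1.87329150e-05
  1.27250117e+00 -1.15077863e-01]
qd [-0.00079965  0.00195104 -0.00055325 -0.00065589  0.00058928 -0.00115476]
joint_torque [-2.07799581e-03 -5.27622235e+01 -2.78622007e+01 -6.41064980e-04
  1.32319395e-02  2.32341080e-05]
ee_pos [ 204.3417022  -563.53338416  303.05477879]
orientation [ 9.84920573e-01  1.73004642e-01 -6.34051862e-05 -9.24789796e-04]
wrist_force [-0.13465874 -0.45952863 -0.28618863]
ft_torque [-0.04241959 -0.01578206 -0.02502208]
width 85.04931407367286
side {'mtx': array([[410.70159958,   0.        , 318.40487239],
       [  0.        , 410.70159958, 202.19570269],
       [  0.        ,   0.        ,   1.        ]]), 'extrinsics': array([[ 9.63728299e-01, -2.66731726e-01,  9.05274553e-03,
        -4.96664235e+02],
       [ 1.02380417e-01,  4.00809952e-01,  9.10422777e-01,
        -7.72792166e+00],
       [-2.46467069e-01, -8.76473370e-01,  4.13579999e-01,
        -1.12542176e+03],
       [ 0.00000000e+00,  0.00000000e+00,  0.00000000e+00,
         1.00000000e+00]])}
mast [(0.9, [308,
[... 604 characters left out ...]
1.17850168e-03,
        -3.89354743e+02],
       [ 9.92240340e-01, -1.14679116e-02,  1.23804666e-01,
        -4.11695837e+02],
       [-1.23810036e-01,  2.43228236e-04,  9.92305908e-01,
        -1.00135272e+03],
       [ 0.00000000e+00,  0.00000000e+00,  0.00000000e+00,
         1.00000000e+00]])}
mast [(0.8, [288, 313]), (0.6, [293, 216])]
camera_head [(0.65, [285, 323]), (0.57, [298, 209])]
head_grip [(0.68, [293, 206]), (0.63, [284, 321])]
hasp_hinge [(0.68, [311, 216]), (0.32, [367, 239]), (0.16, [314, 171])]
hasp_fin [(0.69, [277, 193]), (0.56, [263, 314])]
button it knows: camera_head, eraser, hasp_fin, hasp_hinge, head_grip, marker, mast, mouse_black, stapler, tape_roll, usb_stick
0.6
```

View pics/side0.png

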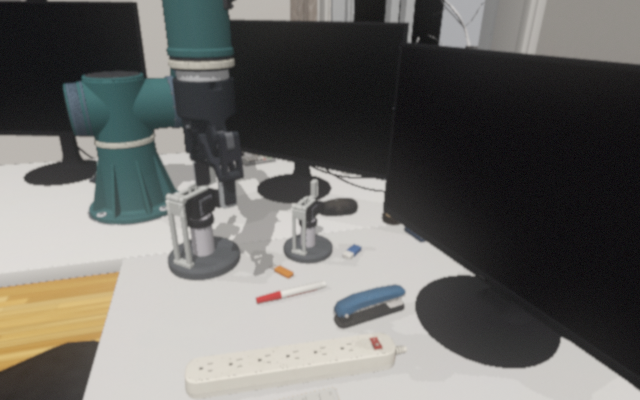

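View pics/top0.png

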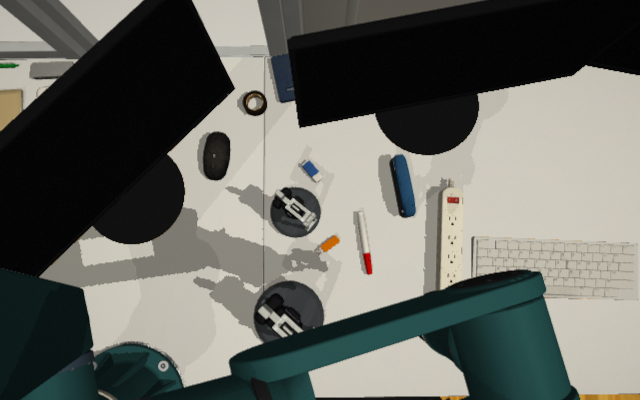

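```bash
cat > h.py <<'E'
import numpy as np
from cell import bot
def P(n):
    c=bot.calibration(n);K=c['mtx'];E=c['extrinsics'];D=np.diag([1,-1,-1.])
    return K@D@E[:3]
def proj(n,X):
    X=np.atleast_2d(X);p=(P(n)@np.c_[X,np.ones(len(X))].T).T
    return p[:,:2]/p[:,2:]
def onz(n,uv,z):
    M=P(n);H=np.c_[M[:,0],M[:,1],M[:,2]*z+M[:,3]]
    q=np.linalg.solve(H,[uv[0],uv[1],1]);return q[:2]/q[2]
def tri(a,b):
    import cv2
    X=cv2.triangulatePoints(P('side'),P('top'),np.array(a,float),np.array(b,float))[:,0];X=X[:3]/X[3]
    return X, proj('side',X)[0]-a, proj('top',X)[0]-b
E
python3 - <<'E'
import numpy as np;np.set_printoptions(suppress=True,precision=1)
from h import *
for nm,z,a,b in [("mast",0,[(308,248),(204,261)],[(288,313),(293,216)]),
 ("grip",100,[(312,212),(196,202)],[(293,206),(284,321)]),
 ("hinge",122,[(176,198),(298,210)],[(311,216),(367,239)]),
 ("fin",144,[(311,185),(208,167)],[(277,193),(263,314)])]:
  print(nm,"side",[onz('side',p,z) for p in a],"top",[onz('top',p,z) for p in b])
print(tri((312,212),(293,206)),tri((196,202),(284,321)))
E
```

```text
mast side [array([ 397. , -339.7]), array([ 170.1, -336. ])] top [array([ 173.8, -332. ]), array([ 381.9, -343.9])]
grip side [array([ 400.3, -361.7]), array([ 165.2, -249. ])] top [array([ 392.1, -348.8]), array([ 168.9, -330.2])]
hinge side [array([ 126.6, -268. ]), array([ 363.9, -389.8])] top [array([ 369.6, -384.6]), array([ 323.9, -491.8])]
fin side [array([ 408.9, -319.7]), array([ 198.3, -147.8])] top [array([ 412.1, -320.6]), array([ 187.2, -294.5])]
(array([ 397.3, -349.4,   93.9]), array([-2.8,  0.3]), array([ 0.5, -2.2])) (array([ 171.3, -332.6,  136.1]), array([1.3, 0. ]), array([0. , 1.1]))
```

The side picture shows the small mast at about (308,248), foot centre, and the big one at (204,261). In the top picture the small one is at about (293,212) and the big one at (288,313). Next I fit the small mast's pose.

Run:
```python
import numpy as np,cv2;np.set_printoptions(suppress=True,precision=2)
from h import *
from scipy.optimize import least_squares
L={'mast':(0,0,0),'head_grip':(0,0,100),'hasp_hinge':(40,0,122),'hasp_fin':(-31,0,144)}
obs=[('side','mast',(308,248)),('side','head_grip',(312,212)),('side','hasp_hinge',(298,210)),('side','hasp_fin',(311,185)),
('top','mast',(293,216)),('top','head_grip',(293,206)),('top','hasp_hinge',(311,216)),('top','hasp_fin',(277,193))]
def W(p,q):
    c,s=np.cos(p[2]),np.sin(p[2]);q=np.atleast_2d(q)
    return np.c_[p[0]+c*q[:,0]-s*q[:,1],p[1]+s*q[:,0]+c*q[:,1],q[:,2]]
f=lambda p:np.concatenate([proj(n,W(p,L[k]))[0]-uv for n,k,uv in obs])
r=least_squares(f,[390,-345,-2.15],loss='soft_l1',x_scale=[100,100,1]);p=r.x
print(p,np.degrees(p[2]));print(f(p).reshape(-1,2))
# foot from the silhouettes
for n in('side','top'):
    im=bot.camera(n)[:,:,::-1].copy()
    x0,y0=(250,150) if n=='side' else (240,150)
    S=6;cr=cv2.resize(im[y0:y0+95,x0:x0+120],None,fx=S,fy=S,interpolation=cv2.INTER_CUBIC)
    cv2.imwrite(f'pics/{n}_raw.png',cr)
    def ln(q,col,cl=True):
        u=((proj(n,W(p,q))-[x0,y0]+.5)*S).astype(int);cv2.polylines(cr,[u],cl,col,1)
    t=np.linspace(0,2*np.pi,40);
    for z in(0,18): ln(np.c_[55*np.cos(t),55*np.sin(t),0*t+z],(0,255,0))
    for z in(81,118): ln([(-21,-15,z),(21,-15,z),(21,15,z),(-21,15,z)],(0,0,255))
    ln([(40,-12.5,124),(-11,-12.5,124),(-11,-5,124),(-39,-5,124),(-39,5,124),(-11,5,124),(-11,12.5,124),(40,12.5,124)],(255,0,0))
    ln([(-39,-5,156),(-23,-5,156),(-23,5,156),(-39,5,156)],(255,0,255))
    cv2.imwrite(f'pics/{n}_ov.png',cr)
np.save('p.npy',p)
```

```text
[ 392.23 -347.99   -2.17] -124.29998575393547
[[-1.17  2.14]
 [-5.29 -2.3 ]
 [ 1.83 -2.11]
 [ 0.66  0.43]
 [ 1.85 -4.71]
 [-0.4  -0.06]
 [-1.82 -0.03]
 [ 0.94  1.24]]
```

View pics/side_ov.png

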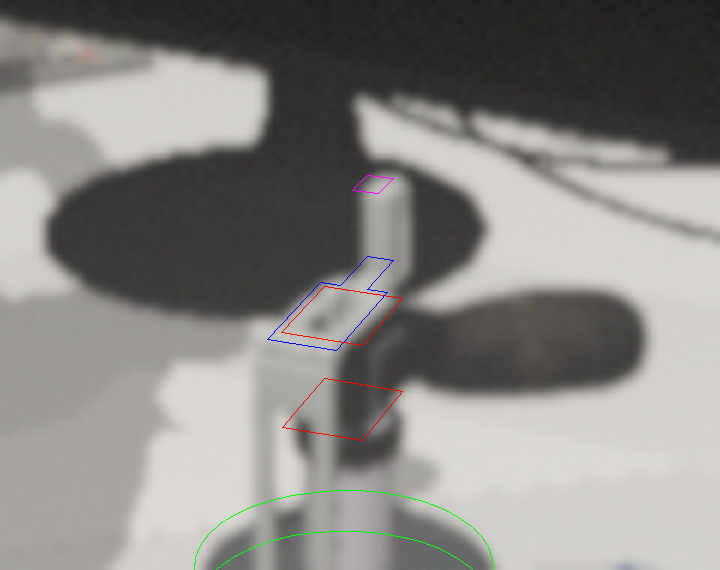

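View pics/top_ov.png

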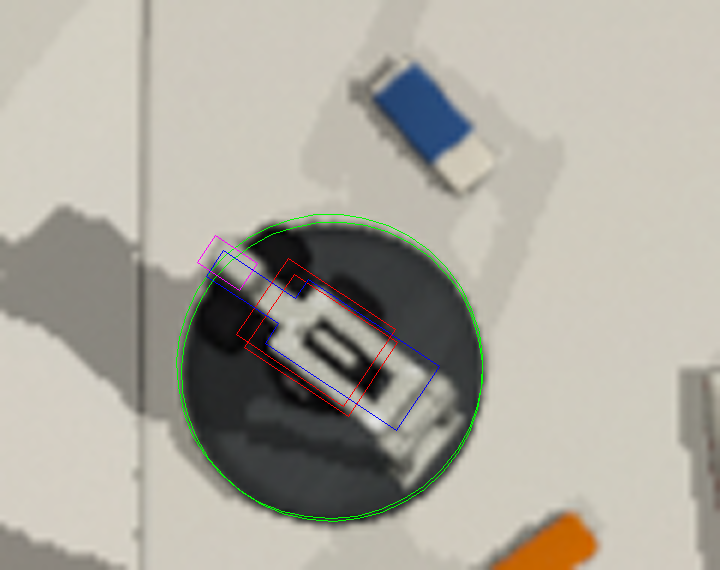

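View pics/top_raw.png

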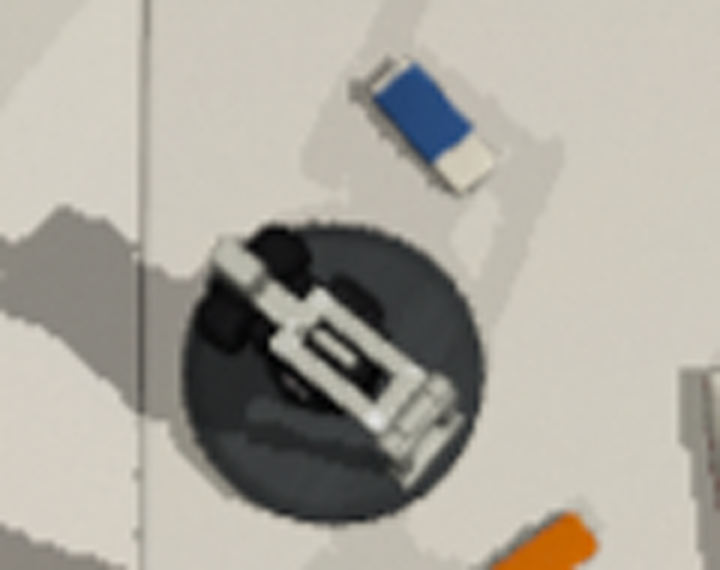

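View pics/side_raw.png

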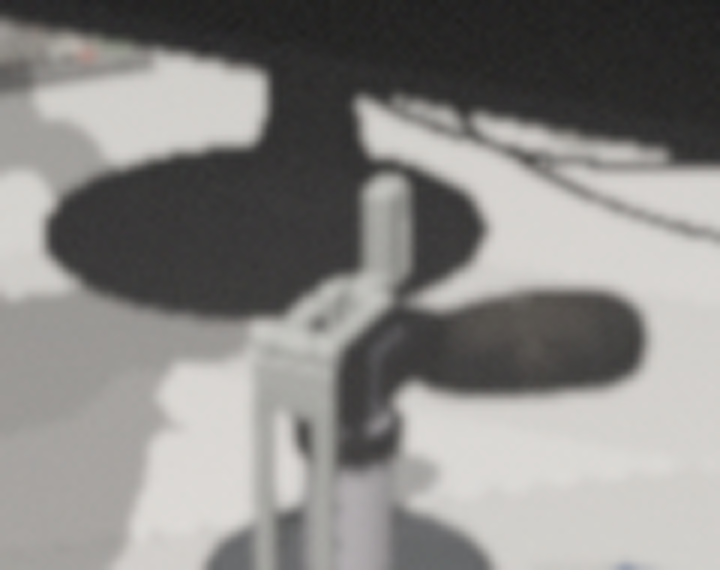

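```bash
cat > fit.py <<'E'
import numpy as np,cv2;np.set_printoptions(suppress=True,precision=2)
from h import *
from scipy.optimize import least_squares
def W(p,q):
    c,s=np.cos(p[2]),np.sin(p[2]);q=np.atleast_2d(q)
    return np.c_[p[0]+c*q[:,0]-s*q[:,1],p[1]+s*q[:,0]+c*q[:,1],q[:,2]]
T=lambda u,v:(u/6+240-.5,v/6+150-.5)
S_=lambda u,v:(u/6+250-.5,v/6+150-.5)
obs=[('top',(0,0,14),T(334,372)),('top',(-11,-12.5,124),T(272,340)),('top',(-11,12.5,124),T(318,290)),
('top',(-39,-5,156),T(213,256)),('top',(-39,5,156),T(238,236)),('top',(-20,0,124),T(275,297)),
('side',(-31,0,156),S_(386,180)),('side',(-31,0,130),S_(386,278)),('side',(0,0,70),S_(362,490))]
f=lambda p:np.concatenate([proj(n,W(p,k))[0]-uv for n,k,uv in obs])
r=least_squares(f,[390,-345,-2.15],loss='soft_l1',x_scale=[100,100,1]);p=r.x
print(p,np.degrees(p[2]));print(f(p).reshape(-1,2))
for n in('side','top'):
    x0,y0=(250,150) if n=='side' else (240,150)
    S=6;cr=cv2.imread(f'pics/{n}_raw.png')
    def ln(q,col,cl=True):
        u=((proj(n,W(p,q))-[x0,y0]+.5)*S).astype(int);cv2.polylines(cr,[u],cl,col,1)
    t=np.linspace(0,2*np.pi,40);
    for z in(0,18): ln(np.c_[55*np.cos(t),55*np.sin(t),0*t+z],(0,255,0))
    for z in(81,118): ln([(-21,-15,z),(21,-15,z),(21,15,z),(-21,15,z)],(0,0,255))
    ln([(40,-12.5,124),(-11,-12.5,124),(-11,-5,124),(-39,-5,124),(-39,5,124),(-11,5,124),(-11,12.5,124),(40,12.5,124)],(255,0,0))
    ln([(-39,-5,156),(-23,-5,156),(-23,5,156),(-39,5,156)],(255,0,255))
    cv2.imwrite(f'pics/{n}_ov2.png',cr)
np.save('p.npy',p)
E
python3 fit.py
```

```text
[ 390.48 -350.53   -2.3 ] -131.7291263772732
[[ 0.57 -0.11]
 [-0.05  0.32]
 [ 0.82 -0.99]
 [ 0.14 -0.39]
 [-0.48 -1.03]
 [ 0.25 -0.36]
 [-0.93  1.5 ]
 [-0.97 -3.6 ]
 [-3.59 -8.32]]
```

View pics/top_ov2.png

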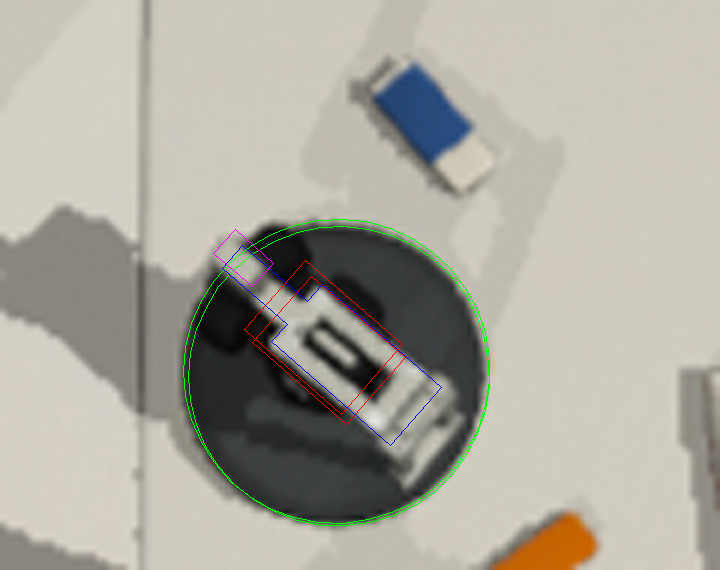

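View pics/side_ov2.png

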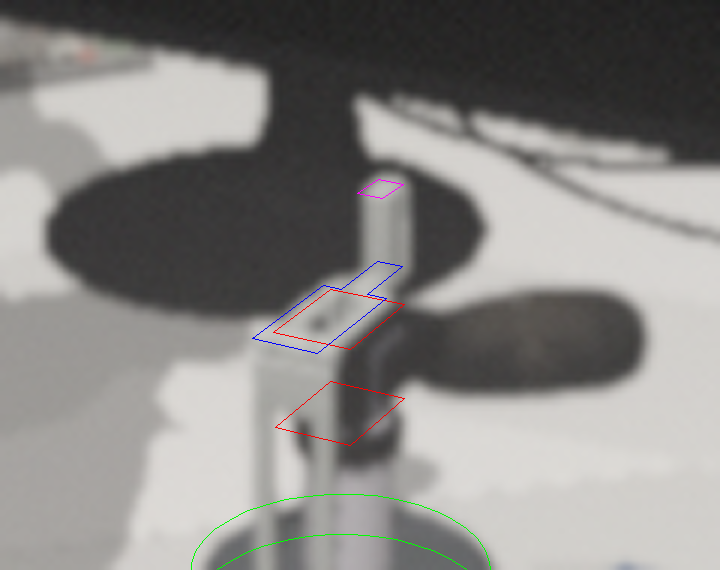

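```bash
python3 -m crank '[[0.06,0,0,0,-7.1],[0.06,0,0,0,-7.1],[0.06,0,0,0,-7.1],[0.06,0,0,0,-7.1],[0.06,0.035,0,0,0],[0.06,0.035,0,0,0],[0.06,0.035,0,0,0],[0.06,0.035,0,0,0],[0.06,0.035,0,0,0],[0.06,0.035,0,0,0],[0.06,0.035,0,0,0],[0.06,0.035,0,0,0],[0.06,0.035,-0.002,0,0],[0.06,0,0,0,0],[0.06,0,0,0,0]]' 20
cat > where.py <<'E'
import numpy as np,sys;np.set_printoptions(suppress=True,precision=1)
from h import *
from scipy.spatial.transform import Rotation as R
# mast frame of the grasp point, and yaw error; args: target mast x, y, z of grasp
p=np.array([391.5,-350,np.radians(-131.7)])
try:p=np.load('pfinal.npy')
except Exception:pass
s=bot.sense();M=R.from_quat(s['orientation']).as_matrix()
g=s['ee_pos']+54*M[:,2]
c,q=np.cos(p[2]),np.sin(p[2]);d=g-[p[0],p[1],0];m=np.array([c*d[0]+q*d[1],-q*d[0]+c*d[1],d[2]])
ya=np.degrees(np.arctan2(M[1,1],M[0,1]))
print('clock',round(s['clock'],2),'grasp mast',m,'tool y deg',ya,'F',s['wrist_force'],'w',s['width'])
if len(sys.argv)>3:
    t=np.array([float(a) for a in sys.argv[1:4]])-m
    w=np.array([c*t[0]-q*t[1],q*t[0]+c*t[1],t[2]]);print('tool shift mm',M.T@w)
E
python3 where.py -31 0 146
python3 - <<'E'
from h import *
import cv2
for n,x0,y0 in(('side',250,120),('top',230,140)):
    im=bot.camera(n)[:,:,::-1];cv2.imwrite(f'pics/{n}_h1.png',cv2.resize(im[y0:y0+110,x0:x0+130],None,fx=6,fy=5.4*1.1,interpolation=cv2.INTER_CUBIC)[:600])
E
```

```text
clock: 2.2
ee_pos: [412.7, -327.0, 304.0]
orientation: [0.912, 0.41, -0.0, 0.0]
wrist_force: [0.7, -0.5, -0.1]
width: 60.0
clock 2.2 grasp mast [-31.3   0.6 250. ] tool y deg -41.55411105758795 F [ 0.7 -0.5 -0.1] w 60.017881254663735
tool shift mm [ -0.2  -0.6 104. ]
```

View pics/side_h1.png

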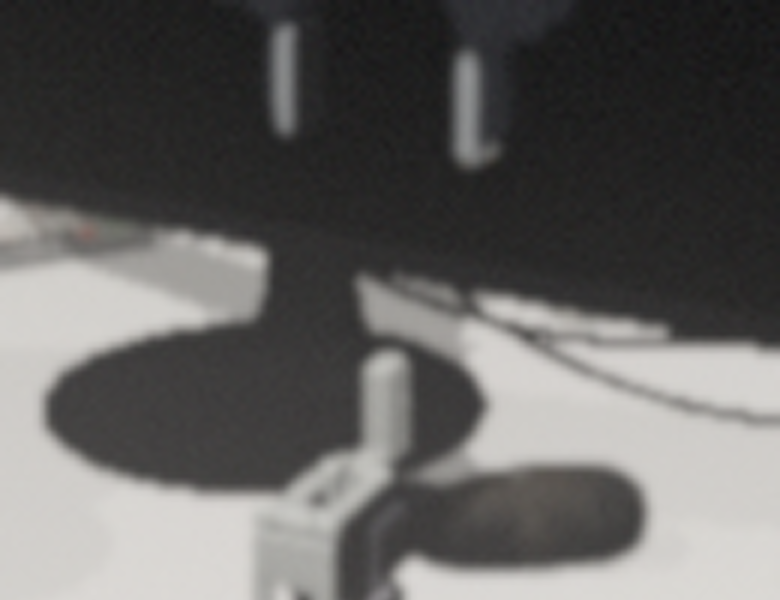

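View pics/top_h1.png

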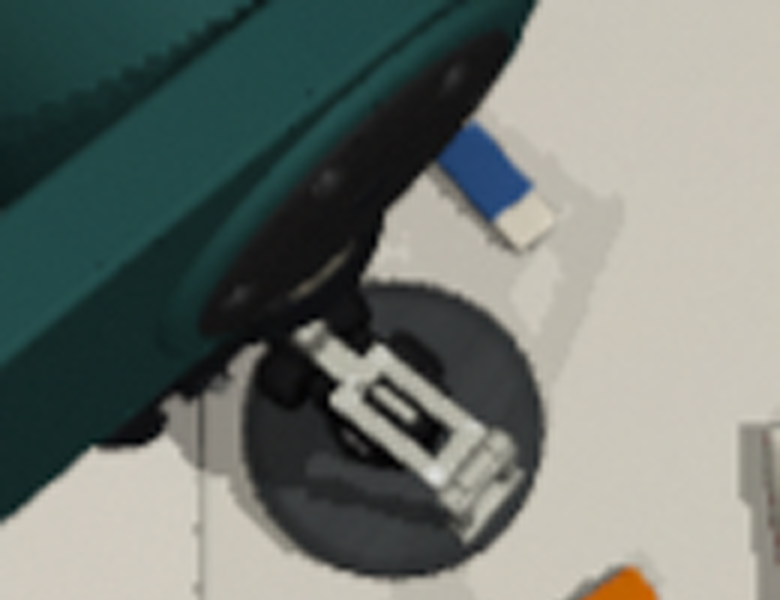

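The jaws straddle the fin: fingers at about (285,80) and (475,110) in the side crop, fin at (386,360). Now down and pinch.

```bash
python3 -m crank '[[0.06,0,0,0.03,0],[0.06,0,0,0.03,0],[0.06,0,0,0.022,0],[0.06,0,0,0.022,0],[0.04,0,0,0,0],[0.03,0,0,0,0],[0.02,0,0,0,0],[0.0,0,0,0,0],[0.0,0,0,0,0],[0.0,0,0,0,0],[0.0,0,0,0,0]]' 20
python3 where.py -31 0 146
python3 - <<'E'
from h import *
import cv2
for n,x0,y0 in(('side',250,120),):
    im=bot.camera(n)[:,:,::-1];cv2.imwrite(f'pics/{n}_h2.png',cv2.resize(im[y0:y0+110,x0:x0+130],None,fx=6,fy=5.4*1.1,interpolation=cv2.INTER_CUBIC)[:600])
E
```

```text
clock: 3.4
ee_pos: [412.3, -327.7, 201.1]
orientation: [0.912, 0.41, -0.0, 0.001]
wrist_force: [-3.5, 1.0, 6.9]
width: 9.3
clock 3.4 grasp mast [-30.4   0.7 147.1] tool y deg -41.617755729813524 F [-3.5  1.   6.9] w 9.31566538858651
tool shift mm [ 0.6 -0.7  1.1]
```

View pics/side_h2.png

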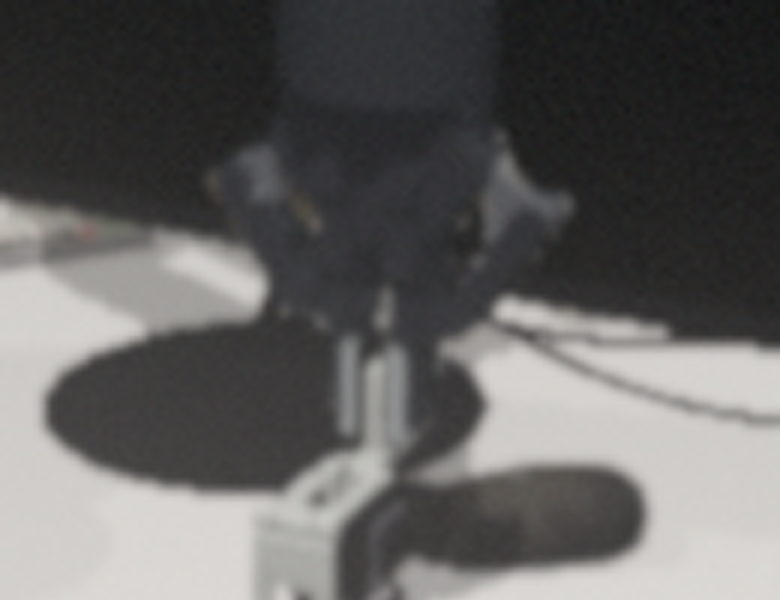

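Fin held (width 9.3 mm). Now I work out the arc about the hinge pin.

Run:
```python
import numpy as np
r=np.hypot(71,24.5);a0=np.degrees(np.arctan2(24.5,71))
a=np.radians(a0+np.arange(0,143,7.5));P=np.c_[-r*np.cos(a),r*np.sin(a)]
print(r,a0)
for i,d in enumerate(np.diff(P,axis=0)):print(i,7.5*(i+1),'tx',round(-d[0],1),'tz',round(-d[1],1))
```

```text
75.10825520540335 19.038040017302546
0 7.5 tx -3.8 tz -9.1
1 15.0 tx -5.0 tz -8.5
2 22.5 tx -6.0 tz -7.8
3 30.0 tx -7.0 tz -6.9
4 37.5 tx -7.8 tz -5.9
5 45.0 tx -8.5 tz -4.9
6 52.5 tx -9.1 tz -3.7
7 60.0 tx -9.5 tz -2.5
8 67.5 tx -9.7 tz -1.2
9 75.0 tx -9.8 tz 0.0
10 82.5 tx -9.7 tz 1.3
11 90.0 tx -9.5 tz 2.6
12 97.5 tx -9.1 tz 3.8
13 105.0 tx -8.5 tz 5.0
14 112.5 tx -7.8 tz 6.0
15 120.0 tx -6.9 tz 7.0
16 127.5 tx -5.9 tz 7.8
17 135.0 tx -4.9 tz 8.5
18 142.5 tx -3.7 tz 9.1
```

```bash
python3 -m crank '[[0,-0.0038,0,-0.0091,0],[0,-0.005,0,-0.0085,0],[0,-0.006,0,-0.0078,0],[0,-0.007,0,-0.0069,0],[0,-0.0078,0,-0.0059,0],[0,0,0,0,0]]' 20
python3 where.py
python3 - <<'E'
from h import *
import cv2
for n,x0,y0 in(('side',250,100),):
    im=bot.camera(n)[:,:,::-1];cv2.imwrite(f'pics/{n}_h3.png',cv2.resize(im[y0:y0+110,x0:x0+130],None,fx=6,fy=5.4,interpolation=cv2.INTER_CUBIC)[:600])
E
```

```text
clock: 4.05
ee_pos: [392.6, -350.8, 239.4]
orientation: [0.913, 0.409, 0.0, 0.001]
wrist_force: [3.1, 1.2, 2.8]
width: 9.9
clock 4.05 grasp mast [ -0.2   1.5 185.4] tool y deg -41.73752029813513 F [3.1 1.2 2.8] w 9.907785783839161
```

View pics/side_h3.png

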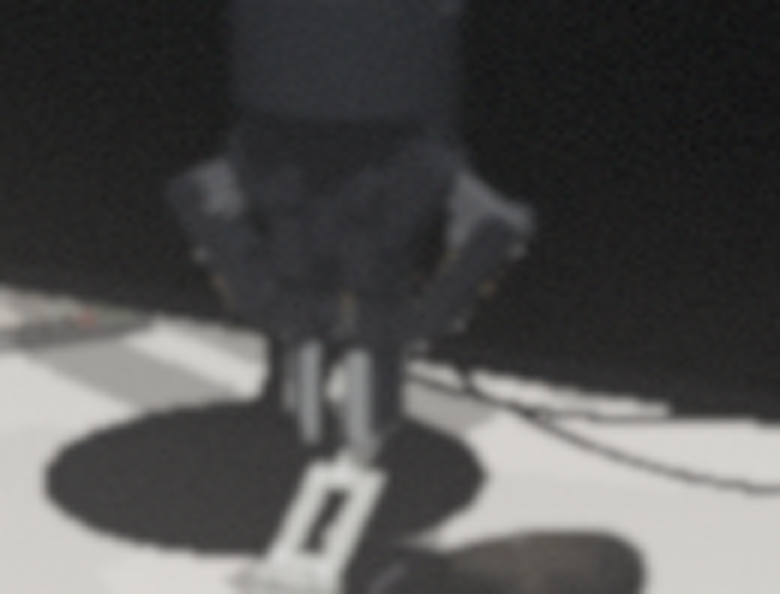

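The hasp is following: its slotted plate stands at about 40° at (330,510), with the fin between the pads and low forces. I carry on along the arc.

```bash
python3 -m crank '[[0,-0.0085,0,-0.0049,0],[0,-0.0091,0,-0.0037,0],[0,-0.0095,0,-0.0025,0],[0,-0.0097,0,-0.0012,0],[0,-0.0098,0,0,0],[0,-0.0097,0,0.0013,0],[0,-0.0095,0,0.0026,0],[0,-0.0091,0,0.0038,0],[0,-0.0085,0,0.005,0],[0,-0.0078,0,0.006,0],[0,0,0,0,0]]' 20
python3 where.py
python3 - <<'E'
from h import *
import cv2
for n,x0,y0 in(('side',230,100),):
    im=bot.camera(n)[:,:,::-1];cv2.imwrite(f'pics/{n}_h4.png',cv2.resize(im[y0:y0+110,x0:x0+130],None,fx=6,fy=5.4,interpolation=cv2.INTER_CUBIC)[:600])
E
```

```text
clock: 5.2
ee_pos: [333.3, -421.4, 232.7]
orientation: [0.913, 0.409, 0.0, 0.004]
wrist_force: [4.7, -5.8, 3.0]
width: 10.0
clock 5.2 grasp mast [ 92.2   4.4 178.7] tool y deg -41.73144306404937 F [ 4.7 -5.8  3. ] w 10.028270628230954
```

View pics/side_h4.png

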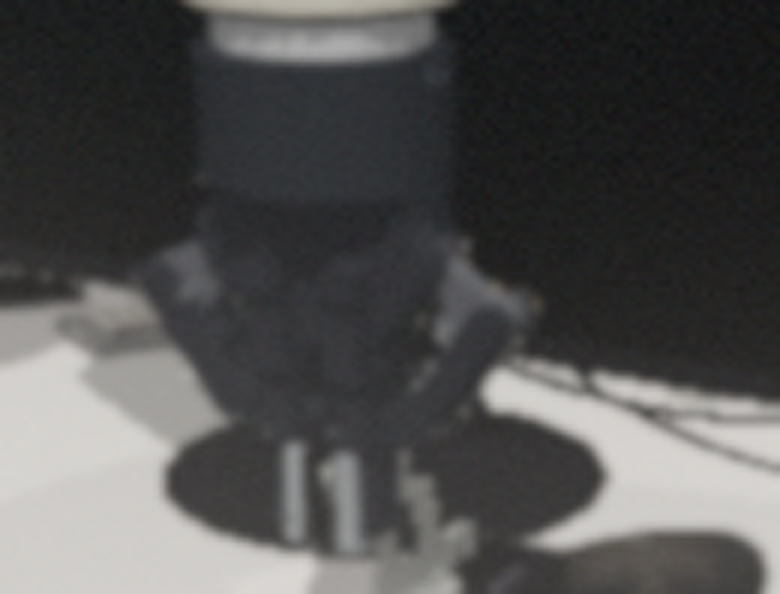

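```bash
python3 -m crank '[[0,-0.0069,0.001,0.007,0],[0,-0.0059,0.001,0.0078,0],[0,-0.0049,0.001,0.0085,0],[0,-0.0037,0,0.0091,0],[0,0,0,0,0]]' 20
python3 where.py
python3 - <<'E'
from h import *
import cv2
for n,x0,y0 in(('side',230,110),('top',230,140)):
    im=bot.camera(n)[:,:,::-1];cv2.imwrite(f'pics/{n}_h5.png',cv2.resize(im[y0:y0+110,x0:x0+130],None,fx=6,fy=5.4,interpolation=cv2.INTER_CUBIC)[:600])
E
```

```text
clock: 5.75
ee_pos: [319.8, -438.3, 199.4]
orientation: [0.912, 0.409, -0.001, 0.002]
wrist_force: [-2.3, -5.6, 3.3]
width: 9.7
clock 5.75 grasp mast [113.8   5.3 145.4] tool y deg -41.67438624466361 F [-2.3 -5.6  3.3] w 9.742851800249346
```

View pics/side_h5.png

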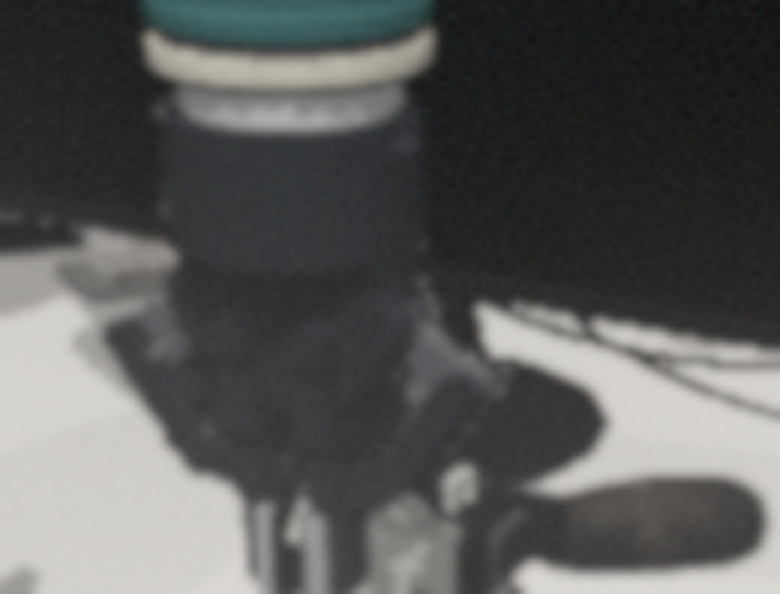

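```bash
python3 -m crank '[[0.05,0,0,0,0],[0.05,0,0,0,0],[0.05,0,0,0,0],[0.05,0,0,-0.025,0],[0.05,0,0,-0.035,0],[0.05,0,0,-0.035,0],[0.05,0,0,-0.02,0],[0.05,-0.025,0,0,0],[0.05,-0.03,0,0,0],[0.05,0,0,0,0]]' 20
python3 where.py
python3 - <<'E'
from h import *
import cv2
for n,x0,y0 in(('side',230,150),('top',240,150)):
    im=bot.camera(n)[:,:,::-1];cv2.imwrite(f'pics/{n}_h6.png',cv2.resize(im[y0:y0+100,x0:x0+120],None,fx=6,fy=6,interpolation=cv2.INTER_CUBIC)[:600])
    print(n,[(k,[(round(d['conf'],2),d['position']) for d in bot.pinpoint(n,k)]) for k in('head_grip','mast')])
E
```

```text
clock: 6.85
ee_pos: [281.9, -478.7, 314.4]
orientation: [0.913, 0.408, -0.001, 0.001]
wrist_force: [-1.1, 0.6, 0.1]
width: 49.7
clock 6.85 grasp mast [169.1   3.8 260.4] tool y deg -41.77977885898923 F [-1.1  0.6  0.1] w 49.74929839964378
side [('head_grip', [(0.79, [307.3, 210.9]), (0.78, [196.8, 201.7])]), ('mast', [(0.96, [307.7, 249.3]), (0.61, [206.1, 259.4])])]
top [('head_grip', [(0.73, [292.4, 206.5]), (0.6, [286.5, 323.1])]), ('mast', [(0.96, [287.9, 314.7]), (0.89, [295.5, 213.9])])]
```

View pics/side_h6.png

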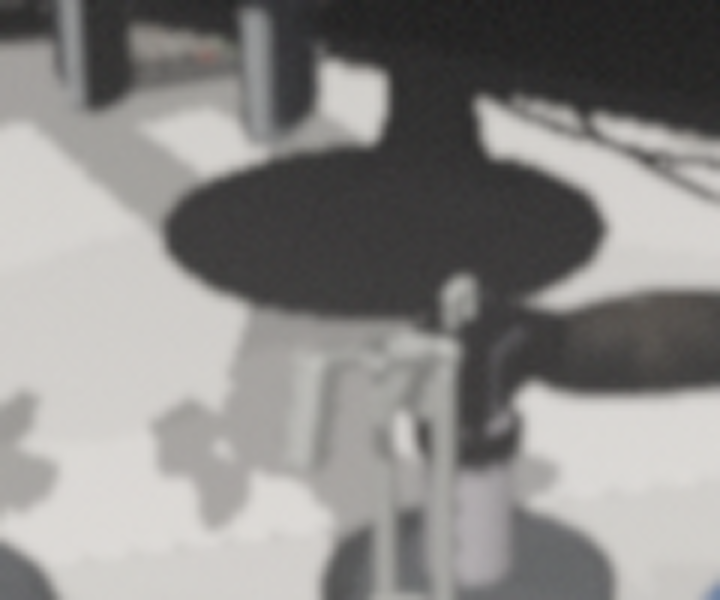

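View pics/top_h6.png

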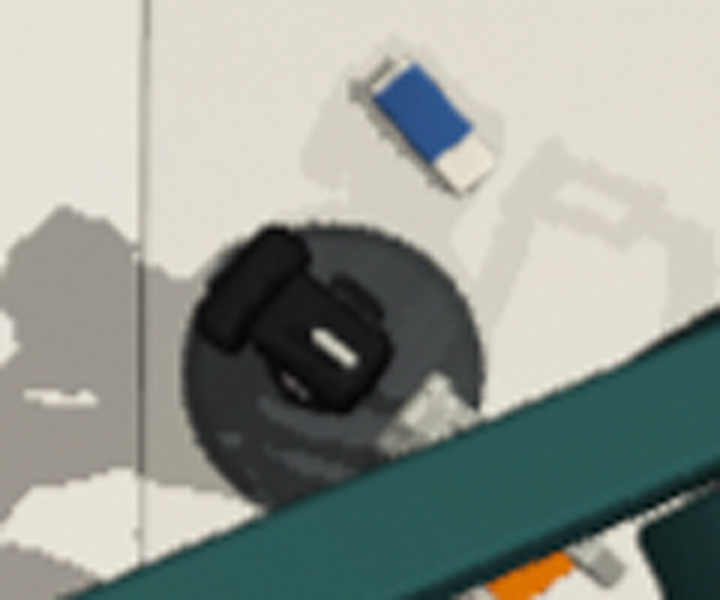

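The hasp is thrown over the back: its plate hangs at (310,410) in the side crop, and in the top crop the staple stands bare at (333,348). The fin's sideways travel suggests the mast is turned about 1.5° from my fit, so I correct for that and move over the head.

```bash
python3 -c "
import numpy as np;c=np.radians(-131.7);np.save('pfinal.npy',[391.5-np.sin(c)*1.0,-350+np.cos(c)*1.0,np.radians(-130.3)])"
python3 where.py 0 0 160; python3 -m crank '[[0.07,0,0,0,-1.5],[0.07,0.035,0,0,0],[0.07,0.035,0,0,0],[0.07,0.035,0,0,0],[0.07,0.035,0,0,0],[0.07,0.03,0,0.0,0],[0.07,0,0,0.03,0],[0.07,0,0,0.04,0],[0.07,0,0,0,0],[0.07,0,0,0,0]]' 40
python3 where.py 0 0 100
python3 - <<'E'
from h import *
import cv2
for n,x0,y0 in(('side',250,120),):
    im=bot.camera(n)[:,:,::-1];cv2.imwrite(f'pics/{n}_h7.png',cv2.resize(im[y0:y0+110,x0:x0+130],None,fx=6,fy=5.4,interpolation=cv2.INTER_CUBIC)[:600])
E
```

```text
clock 7.15 grasp mast [165.5  -1.6 260. ] tool y deg -41.62803302871799 F [-0.  -0.4 -0.3] w 49.589428511739925
tool shift mm [165.4  -2.1 100.1]
clock: 8.15
ee_pos: [393.1, -346.3, 244.3]
orientation: [0.907, 0.422, -0.0, -0.001]
wrist_force: [1.3, -0.6, 0.9]
width: 69.9
clock 8.15 grasp mast [ -3.9  -2.3 190.3] tool y deg -40.116897341387485 F [ 1.3 -0.6  0.9] w 69.93255967101933
tool shift mm [-3.9  2.4 90.3]
```

View pics/side_h7.png

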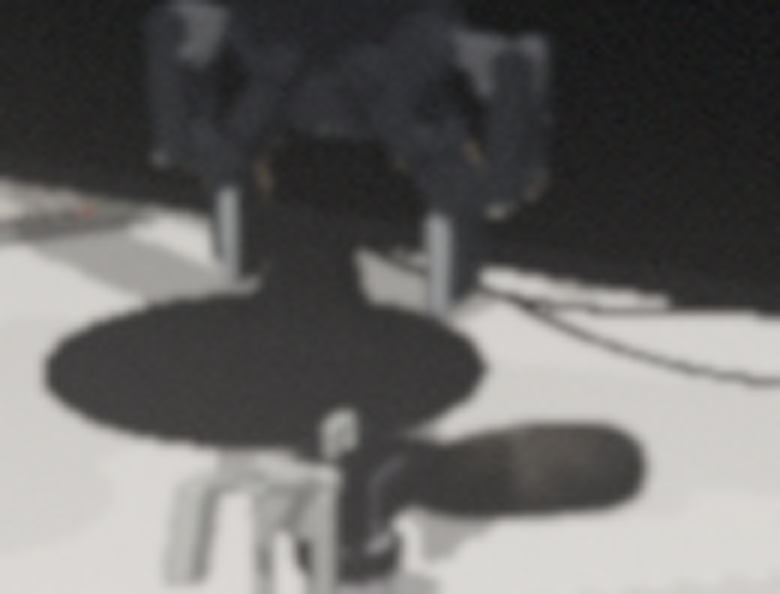

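```bash
python3 -m crank '[[0.07,-0.004,0.003,0,0],[0.07,0,0,0.03,0],[0.07,0,0,0.03,0],[0.07,0,0,0.02,0],[0.07,0,0,0.01,0],[0.07,0,0,0,0]]' 40
python3 where.py 0 0 100
python3 - <<'E'
from h import *
import cv2
for n,x0,y0 in(('side',250,140),):
    im=bot.camera(n)[:,:,::-1];cv2.imwrite(f'pics/{n}_h8.png',cv2.resize(im[y0:y0+110,x0:x0+130],None,fx=6,fy=5.4,interpolation=cv2.INTER_CUBIC)[:600])
E
```

```text
clock: 8.8
ee_pos: [392.9, -352.3, 154.2]
orientation: [0.907, 0.421, -0.0, -0.0]
wrist_force: [-0.6, 0.3, 0.9]
width: 70.4
clock 8.8 grasp mast [  0.8   1.5 100.2] tool y deg -40.19177476084348 F [-0.6  0.3  0.9] w 70.44075302566662
tool shift mm [ 0.8 -1.5  0.2]
```

View pics/side_h8.png

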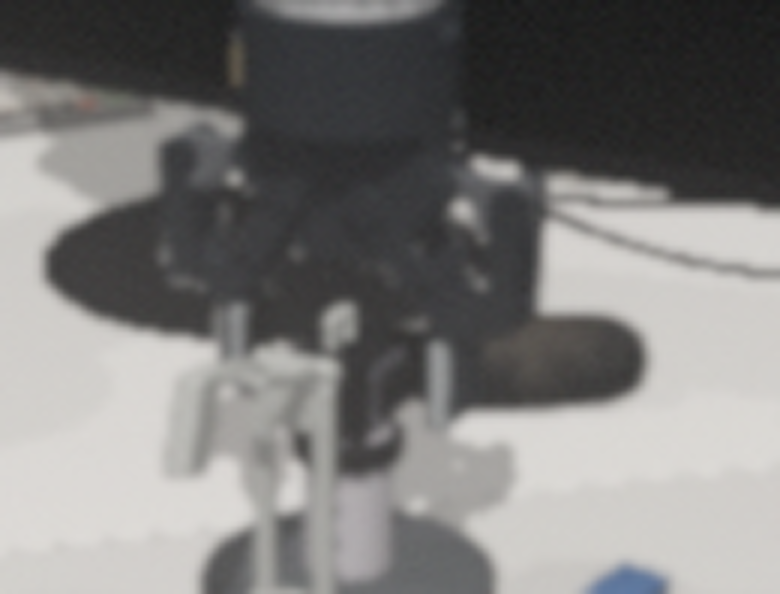

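The fingers stand on either side of the head, at (235,335) and (440,385), with the head at about (370,390). I close them.

```bash
python3 -m crank '[[0.05,0,0,0,0],[0.04,0,0,0,0],[0.02,0,0,0,0],[0.02,0,0,0,0],[0.02,0,0,0,0],[0.02,0,0,0,0],[0.02,0,0,0,0]]' 40
python3 where.py 0 0 100
```

```text
clock: 9.55
ee_pos: [392.6, -351.7, 155.8]
orientation: [0.907, 0.422, -0.0, 0.0]
wrist_force: [-3.8, 2.2, 11.4]
width: 30.3
clock 9.55 grasp mast [  0.6   1.  101.8] tool y deg -40.131347352245726 F [-3.8  2.2 11.4] w 30.331618029526282
tool shift mm [ 0.6 -1.   1.8]
```

Width 30.3 mm means the button is pressed. Pulling up, first by a short way to check.

```bash
python3 -m crank '[[0.02,0,0,-0.008,0],[0.02,0,0,-0.01,0],[0.02,0,0,-0.01,0],[0.02,0,0,0,0]]' 40
python3 where.py 0 0 200
python3 - <<'E'
from h import *
import cv2
for n,x0,y0 in(('side',250,140),):
    im=bot.camera(n)[:,:,::-1];cv2.imwrite(f'pics/{n}_h9.png',cv2.resize(im[y0:y0+110,x0:x0+130],None,fx=6,fy=5.4,interpolation=cv2.INTER_CUBIC)[:600])
E
```

```text
clock: 9.95
ee_pos: [392.7, -351.8, 183.6]
orientation: [0.907, 0.421, -0.0, 0.0]
wrist_force: [-3.5, 0.6, -1.5]
width: 30.0
clock 9.95 grasp mast [  0.6   1.1 129.6] tool y deg -40.15641583270364 F [-3.5  0.6 -1.5] w 30.03402205972426
tool shift mm [  0.5  -1.  -70.4]
```

View pics/side_h9.png

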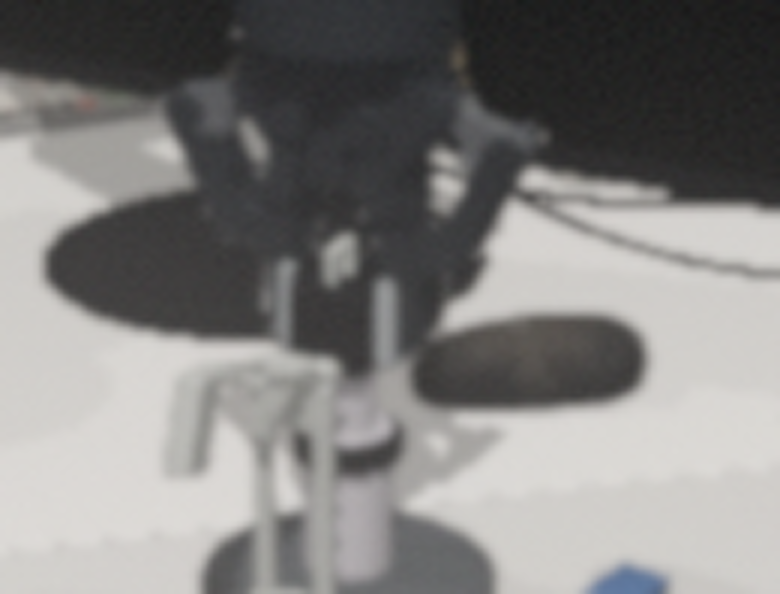

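The head has risen off the collar at (350,445), bringing tube out with it. I keep pulling.

```bash
python3 -m crank '[[0.02,0,0,-0.01,0],[0.02,0,0,-0.01,0],[0.02,0,0,-0.01,0],[0.02,0,0,-0.01,0],[0.02,0,0,-0.01,0],[0.02,0,0,-0.01,0],[0.02,0,0,0,0],[0.02,0,0,0,0]]' 40
python3 where.py 0 0 200;  python3 -m crank '[[0.02,0,0,-0.005,0],[0.02,0,0,-0.004,0],[0.02,0,0,-0.003,0],[0.02,0,0,0,0],[0.02,0,0,0,0]]' 40
python3 where.py 0 0 200
```

```text
clock: 10.8
ee_pos: [392.8, -351.8, 242.8]
orientation: [0.907, 0.421, -0.0, 0.0]
wrist_force: [-3.3, -0.6, -1.0]
width: 29.7
clock 10.8 grasp mast [  0.5   1.2 188.8] tool y deg -40.16939384441722 F [-3.3 -0.6 -1. ] w 29.65028531364834
tool shift mm [  0.5  -1.2 -11.2]
clock: 11.3
ee_pos: [392.9, -351.8, 254.5]
orientation: [0.907, 0.421, -0.0, -0.0]
wrist_force: [-3.7, -0.7, -1.5]
width: 30.1
clock 11.3 grasp mast [  0.5   1.2 200.5] tool y deg -40.16823164830589 F [-3.7 -0.7 -1.5] w 30.14384403423581
tool shift mm [ 0.5 -1.2  0.5]
```

```bash
python3 - <<'E'
from h import *
import cv2
for n,x0,y0 in(('side',250,120),):
    im=bot.camera(n)[:,:,::-1];cv2.imwrite(f'pics/{n}_h10.png',cv2.resize(im[y0:y0+140,x0:x0+130],None,fx=5,fy=4.2,interpolation=cv2.INTER_CUBIC)[:600])
E
python3 -m crank '[[0.02,0,0,-0.002,0],[0.02,0,0,-0.001,0],[0.02,0,0,0,0],[0.02,0,0,0,0]]' 40
python3 where.py 0 0 200
```

```text
clock: 11.75
ee_pos: [392.8, -351.8, 256.2]
orientation: [0.907, 0.421, -0.0, -0.0]
wrist_force: [-1.2, -5.0, -19.4]
width: 30.1
clock 11.75 grasp mast [  0.5   1.1 202.2] tool y deg -40.175355194769736 F [ -1.2  -5.  -19.4] w 30.117015983398957
tool shift mm [ 0.5 -1.1  2.2]
```

View pics/side_h10.png

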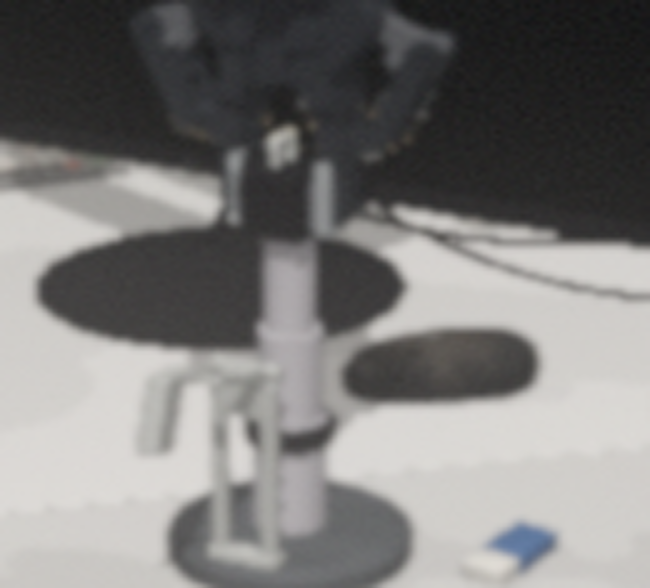

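The second stop is felt: 19 N of pull after 100 mm of rise, and the side picture shows both tube sections out (step at (290,330), collar at (290,430)). I firm up the grip and check that it holds.

```bash
python3 -m crank '[[0.02,0,0,0,0],[0.02,0,0,0,0],[0.02,0,0,0,0],[0.02,0,0,0,0],[0.02,0,0,0,0],[0.02,0,0,0,0],[0.02,0,0,0,0],[0.02,0,0,0,0],[0.02,0,0,0,0],[0.02,0,0,0,0]]' 60
python3 where.py 0 0 200
python3 - <<'E'
from h import *
import cv2
for n in('side','top'):
    cv2.imwrite(f'pics/{n}_end.png',bot.camera(n)[:,:,::-1])
E
```

```text
clock: 12.75
ee_pos: [392.7, -351.7, 256.4]
orientation: [0.907, 0.421, -0.0, -0.0]
wrist_force: [-0.6, -4.9, -23.0]
width: 29.4
clock 12.75 grasp mast [  0.5   1.  202.4] tool y deg -40.17806981066411 F [ -0.6  -4.9 -23. ] w 29.442432727727418
tool shift mm [ 0.5 -1.   2.4]
```

View pics/side_end.png

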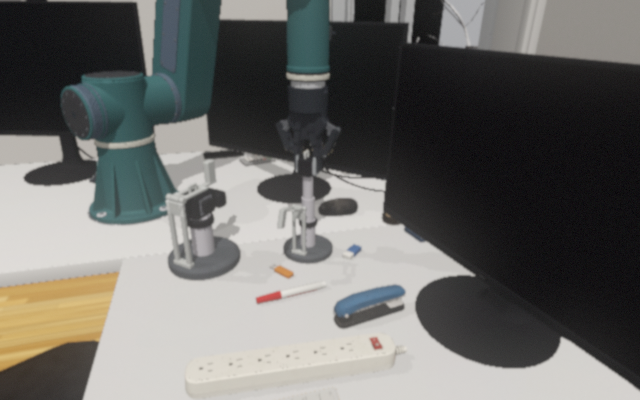

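View pics/top_end.png

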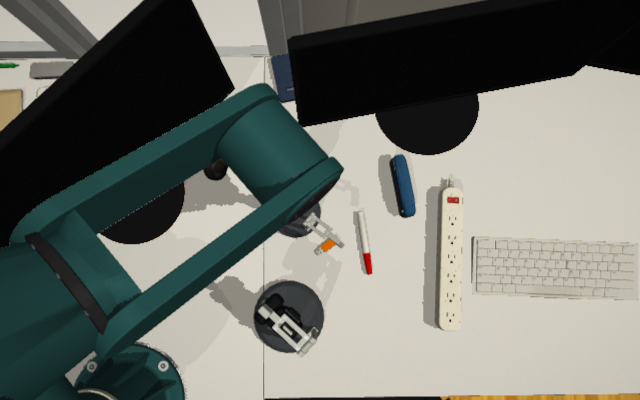

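The camera is held high at (307,170) in the side picture with the hasp over the back at (290,215). The marker, stapler, eraser, USB stick and mouse look unmoved. The pose and the pull are steady, so I hand in.

```bash
python3 -c "
from cell import bot
print(bot.finish_job())"
```

```text
the job is handed in; nothing more can be done
None
```

I handed the job in with the mast fully out and the camera still gripped. On the smaller mast I pinched the hasp's fin, swung it about its hinge to roughly 140° and let it fall over to the back. I then gripped the camera head across the button and pulled it straight up to the second stop, finishing at about 12.8 s on the robot's clock.

**Hasp:** the pictures show it hanging over the back, and it was there before the mast was raised. I could not read its angle directly.

**Extension:** the head rose about 100 mm. The grasp point read 202 mm above the desk, against 200 mm given for fully out. A steady pull of 19–23 N at the stop means the mast was against its end, and the side picture shows both tube sections out.

**Grip:** the finger opening was 29.4–30.3 mm from the pinch to the end. That matches the button being pressed, though 31 mm was the given figure. The grip was set to 60 N and showed no slip over the last second.

**Bystanders:** I only compared pictures by eye and did not measure them. The mouse, eraser, USB stick, stapler and marker look unmoved. The tape roll was hidden by the arm in the last top view, but nothing moved near it.

**Disagreements:**
- The network's points gave the mast's heading about 7° off. I replaced that with a fit to points read off the pictures.
- The side camera disagreed with that fit by about 3–4 mm.
- The hasp's sideways travel called for another correction of about 1.5°.

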